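# Rock a tight locating block out of its nest

### The arm

A 6-joint arm with a two-finger parallel gripper is mounted at the origin on the work surface. World frame = base frame: x ahead of the robot, y to its left, z up, the work surface at z = 0. Lengths are in m, angles in degrees, forces in N, time in s.
With the tool pointing down it reaches from about 0.275 to 0.75 m from the base axis. Payload 10.2 kg.
Tool frame: the origin (TCP) lies on the centre line of the jaws, within the pads' length; the fingertips stand 8 mm ahead of it and the grasp point (between the pads) lies 11 mm behind it (env.tip_extent is the distance from the TCP to the fingertips, in m); z points along the fingers, y is the direction in which the jaws open and shut (so a half turn about z gives the same grasp; the last joint's range is limited). The gripper opens to 88 mm and grips with 3 to 60 N. Pads are 18 mm wide; open, the fingers measure 123 mm over their backs; the gripper's body (75 mm by 187 mm) begins 45 mm behind the grasp point.
Start: joints at [51.314, 17.928, 85.812, -0, 76.261, -12.8], TCP at [0.229, 0.472, 0.247] pointing down, gripper open.
Joint ranges: [-168.41, 168.41], [-55.51, 124.54], [10.69, 146.95], [-70.63, 250.63], [1, 178], [-165.06, 165.06]. Speed limits (degrees/s): [136.94, 136.94, 172.46, 180, 180, 180].

### API

Orientations are given as a 3x3 rotation matrix whose columns are the frame's x, y, z axes.
In Python, from station import env gives the robot as it stands. The module is installed in compiled form; this text tells all that it offers.
- The arm moves only by the shell command python3 -m inch 'ROWS' [FORCE]. ROWS is JSON, a list of rows, each an object with "xyz": the shift along the tool's x, y, z in mm, a list of three; "twist": the turn about the tool's z in degrees; "claw": the finger opening in mm, from 0 to 88.1. A call has 1 to 12 rows; each row shifts and turns the pose as measured when the row begins, along the tool's axes as they then stand; what a row does not reach is not made up. A row lasts 1/12 s, in which the tool goes at most 41.7 mm and 7.16 degrees, less where a joint would pass 70% of its speed; a pose out of reach is approached as far as the arm can. A call is refused whole if a number of a shift passes 41.7 or a number of a turn 7.16, either way. A call with a gripper value outside its range is refused whole. The fingers move at their own pace and stop on an object; FORCE is the grip in N (left out, the last holds). Time passes only in rows, so rows that do not move let the fingers close. It gives the time, the measured TCP pose, the force and the opening at its end, in the units of the state.
- env.get_state(): the state, without advancing time (a new reading comes with each control period).
- env.get_image(name): name is "scene" or "top" or "wrist"; returns a dict with "pixels" (384x512x3 uint8, red, green, blue), "camera_matrix" (3x3 intrinsics, pixels), "R" (3x3) and "t" (3): a world point X has camera coordinates R X + t; the wrist camera has in their place "T_tool_cam" (4x4, takes a point from camera to tool coordinates, whose origin is the TCP and whose axes are the flange's). Camera axes: x right, y down, z forward; pixel columns grow to the right and rows downward; lengths in m; the calibration is good to about 2 mm. A picture is of the moment at which its call begins: read the wrist's pose just before it. There is no depth.
- env.sign_off(): hands the job in, once; it reports no verdict.
The state is a dict: "clock": time; "joint_positions": joint angles; "joint_velocities": joint speeds; "joint_torque": joint torques, N m; "position": TCP position; "tool_rot": TCP orientation; "contact_force": force on the tool from outside, world axes, zero at the start; "torque": the same for the moment, N m; "gripper_width": finger opening in m.
Only numpy, scipy, OpenCV 4.12 (cv2) and the standard library are available. Lean on these libraries where they do the work, as an engineer would, in place of code of your own. Each camera call takes 0.05 s, during which the arm holds its last target. There are 200 camera calls.

### The job

The orange locating block is stuck tight in its sprung nest. Grip it and, instead of pulling it straight out, rock it along the nest, towards its two spring housings: to the left as the robot faces the bench, then to the right, then to the left again, about 5 degrees or more each time while its foot is still in the nest, and so on until you have worked it up and free. Finish while still holding it: upright, just clear above its own nest with about 2 cm of air under it, touching nothing but the gripper; leave the blue block and everything else alone.

Things in the scene. Friction and masses are not known exactly. Their poses are not given: they have to be found in the camera images.
- orange_block: orange printed locating block, 26 mm thick along its x, 80 mm tall, about 0.12 kg: foot 40 mm wide along y, 34 mm high; body above it 34 mm wide; V seat in the top. Origin: centre of its underside, z up along it. Starts fully down in its nest (origin 12 mm above the table), axes as the nest's, its top 50 mm out of the nest.
- orange_block_grip (a point): middle of the place to grip the orange block: on its axis, 56 mm above its origin (26 mm above the rim when seated); grip the two flat faces across x. To rock it, tilt it about x, pivoting near its underside: it gives 5 to 8 degrees either way as the cheeks yield, with up to 20 N at the grip. Raising it about 3 mm with each rock, the first too, walks it out.
- orange_block_top (a point): point on the orange block's axis, level with its top, 80 mm above its origin
- orange_nest_rim (a point): centre of the mouth of the orange block's nest, 42 mm above the table. Below it a black rubber cheek at each end (16 mm high, middle 14 mm below the rim) presses on the foot's end face at y = +-20 mm, sprung with about 22 N, 2 N more per mm, yielding up to 9 mm. A straight pull takes about 20 to 35 N. When the block is out each cheek moves 3 mm inward.
- orange_nest: the orange block's aluminium nest bolted to the table, immovable: base plate 100 (x) x 130 (y) x 12 mm; two rigid walls along y (inner faces at x = +-14.5 mm, 12 mm thick, 76 mm long), a grey spring housing at either end (53 mm along x, y = 38 to 52 mm), all 42 mm high. Pocket floor 12 mm above the table. Origin: centre of the underside, on the table; y = rocking direction (to the robot's left, within 30 degrees), z up.
- blue_block: the same block in blue, in its own nest; origin and axes alike. To be left alone.
- blue_nest: identical bolted-down nest of the blue block; origin and axes alike.
- housing: grey round printed housing, 92 mm across, 68 mm tall; origin at its underside. Bystander, leave alone.
- screwdriver: screwdriver lying on the table; origin under its middle. Bystander, leave alone.
- carton: small blue carton 60 x 90 x 50 mm; origin at its underside. Bystander, leave alone.
- marker: white marker pen with black cap, 120 mm long, lying; origin at its underside. Bystander, leave alone.
There are look-alikes about, which are no part of the job. What is shaped like the orange_nest but red or yellow is not meant.

How it is judged (in metres and radians):
On the way, in this order (a step that is already met when the one before it is completed fails the run):
1. the block is rocked left, towards +y of its nest (over 3 degrees, foot still in the nest) (angle between orange_block's own z axis and vertical above 0.05 rad and y of orange_block_top in the frame of orange_nest above 0.002 m and z of orange_block in the frame of orange_nest below 0.038 m and horizontal distance between orange_block and orange_nest below 0.015 m), for 0.05 s.
2. then right, towards -y (over 3 degrees, foot still in the nest) (angle between orange_block's own z axis and vertical above 0.05 rad and y of orange_block_top in the frame of orange_nest below -0.002 m and z of orange_block in the frame of orange_nest below 0.038 m and horizontal distance between orange_block and orange_nest below 0.015 m), for 0.05 s.
3. then left again (over 3 degrees, foot still in the nest) (all of step 1), for 0.05 s.
At the end, for the whole second after the job is handed in: The gripper holds the orange block, at rest and within 10 degrees of upright, its underside 5 to 50 mm above the rim of its nest and within 25 mm of the nest's centre sideways, touching no part of the nest; the blue block is still fully down in its nest (z of orange_block in the frame of orange_nest between 0.047 and 0.092 m and horizontal distance between orange_block and orange_nest below 0.025 m and angle between orange_block's own z axis and vertical below 0.17 rad and linear speed of orange_block below 0.03 m/s and contact force between the fingers and orange_block above 2 N and contact force between orange_block and orange_nest below 0.2 N and z of blue_block in the frame of blue_nest below 0.017 m); the arm keeps its last pose, push and grip.
It fails at once if the blue block is disturbed in its nest (moved over 8 mm) (distance of blue_block from where it was at the start of the episode above 0.008 m).
It fails at once if a bystander (housing, screwdriver, carton, marker) is knocked away, over 20 to 30 mm (distance of any of housing, carton from where it was at the start of the episode above 0.02 m or distance of any of screwdriver, marker from where it was at the start of the episode above 0.03 m).
It also fails if it takes over 48 s, if anything falls off the work surface, if the arm or the gripper's body presses on something with over 40 N, if the wrist force passes 120 N, or if a joint passes its speed limit or range.

## Working session

There is one attempt and no reset: what is moved stays moved. The work goes in short steps, Python scripts to look and compute and a shell command to move; the robot and the scene stay as the last step left them, time stands still between calls to the robot, and variables do not carry over. Pictures are saved under pics/ and viewed, about 8 in all and at most 12, crops included, and the job is handed in when it is done.

```bash
mkdir -p pics
python3 - <<'E'
from station import env
import cv2,numpy as np
s=env.get_state(); print(s)
print(env.tip_extent)
ims=[]
for n in ("top","scene"):
    d=env.get_image(n); cv2.imwrite(f"pics/{n}0.png",d["pixels"][:,:,::-1]); np.savez(f"{n}0.npz",**d)
    print(n,d["camera_matrix"],d["R"],d["t"])
E
```

```text
{'clock': 0.0, 'joint_positions': array([ 5.13150196e+01,  1.79590019e+01,  8.58555584e+01, -7.21973521e-04,
        7.62617591e+01, -1.28002896e+01]), 'joint_velocities': array([ 0.00059383,  0.00811046,  0.0065031 , -0.02580045, -0.02181495,
       -0.03982368]), 'joint_torque': array([ 8.26336077e-05, -4.02214944e+01, -2.52268159e+01,  6.94041490e-02,
        3.53111106e-02, -1.14674776e-04]), 'position': array([0.22905031, 0.47211914, 0.24615484]), 'tool_rot': array([[-8.99675652e-01,  4.36558179e-01, -8.23011575e-04],
       [ 4.36558863e-01,  8.99675087e-01, -1.04742175e-03],
       [ 2.83182481e-04, -1.30163284e-03, -9.99999113e-01]]), 'contact_force': array([ 0.42215022, -0.98450966, -0.97915719]), 'torque': array([ 0.04640776, -0.01172966,  0.00332315]), 'gripper_width': 0.08816205318600134}
0.008
top [[426.93280965   0.         255.99938481]
 [  0.         426.93280965 183.74080149]
 [  0.           0.           1.        ]] [[ 0.02337199 -0.99970651  0.0063748 ]
 [-0.98029286 -0.02416836 -0.19606583]
 [ 0.19616235 -0.00166672 -0.98057001]] [-0.0291448   0.45788303  1.45569539]
scene [[399.19000525   0.         249.73481037]
 [  0.         399.19000525 194.34989902]
 [  0.           0.           1.        ]] [[ 0.34522564  0.93839615  0.01522934]
 [ 0.69252476 -0.24375325 -0.67896525]
 [-0.63342617  0.24494291 -0.73401244]] [-0.15426258 -0.26276092  1.50206805]
```

View pics/top0.png

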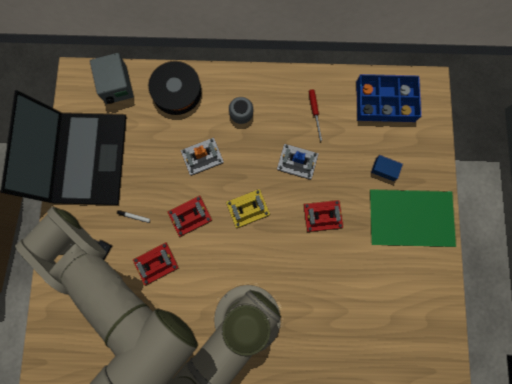

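View pics/scene0.png

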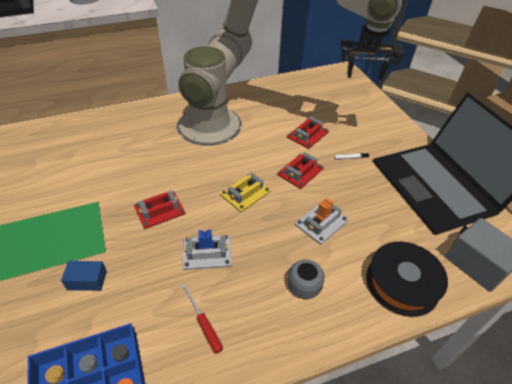

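The orange block is at about (200,152) in the top view, in a white nest. The blue nest is at (297,162), the housing at (241,110). Next I'll measure the block's position and the nest's yaw.

```bash
cat > h.py <<'E'
import cv2,numpy as np
def ray(d,uv,z):
    "world point at height z on the ray of pixel uv"
    K,R,t=d["camera_matrix"],d["R"],d["t"]
    c=-R.T@t; v=R.T@np.linalg.solve(K,[uv[0],uv[1],1.]); return c+v*(z-c[2])/v[2]
def tri(obs):
    A=[];b=[]
    for d,uv in obs:
        K,R,t=d["camera_matrix"],d["R"],d["t"]; c=-R.T@t; v=R.T@np.linalg.solve(K,[uv[0],uv[1],1.]); v/=np.linalg.norm(v)
        P=np.eye(3)-np.outer(v,v); A.append(P); b.append(P@c)
    return np.linalg.lstsq(np.vstack(A),np.hstack(b),rcond=None)[0]
def orange(p,box):
    h=cv2.cvtColor(p,cv2.COLOR_RGB2HSV); m=cv2.inRange(h,(5,150,80),(20,255,255)); x0,y0,x1,y1=box
    k=np.zeros_like(m); k[y0:y1,x0:x1]=m[y0:y1,x0:x1]; return k
E
python3 - <<'E'
from h import *
T=dict(np.load("top0.npz"));S=dict(np.load("scene0.npz"))
mt=orange(T["pixels"],(180,135,225,175)); ms=orange(S["pixels"],(295,190,350,240))
ct=cv2.moments(mt,True); cs=cv2.moments(ms,True)
a=(ct["m10"]/ct["m00"],ct["m01"]/ct["m00"]); b=(cs["m10"]/cs["m00"],cs["m01"]/cs["m00"])
print(a,ct["m00"],b,cs["m00"],"tri",tri([(T,a),(S,b)]),"ray z.085",ray(T,a,.085))
p=cv2.cvtColor(T["pixels"],cv2.COLOR_RGB2HSV); m=cv2.inRange(p,(0,0,110),(179,60,255)); k=np.zeros_like(m); k[132:180,176:230]=m[132:180,176:230]
n,l,st,_=cv2.connectedComponentsWithStats(cv2.morphologyEx(k,cv2.MORPH_CLOSE,np.ones((5,5)))); i=1+st[1:,4].argmax()
r=cv2.minAreaRect(np.argwhere(l==i)[:,::-1].astype(np.float32)); print(r)
bx=np.array([ray(T,q,.012)[:2] for q in cv2.boxPoints(r)]); print(bx, bx.mean(0))
for j in range(4):
  e=bx[j]-bx[j-1]; print(np.linalg.norm(e),np.degrees(np.arctan2(e[1],e[0])))
E
```

```text
(199.8181818181818, 150.6883116883117) 77.0 (324.31877729257644, 208.86026200873363) 229.0 tri [0.56777249 0.18173525 0.06600798] ray z.085 [0.56273255 0.17967938 0.085     ]
((201.56301879882812, 155.44772338867188), (26.09613037109375, 36.244625091552734), 68.74949645996094)
[[0.5843768  0.2622377 ]
 [0.63746053 0.14121067]
 [0.54627191 0.10294365]
 [0.49439734 0.22286078]] [0.56562664 0.1823132 ]
0.0982183607676361 23.63520430340079
0.13215681364863674 -66.31723780285813
0.0988925192780517 -157.2347965115158
0.13065637491009935 113.39267316287659
```

The nest is centred at about (0.566, 0.182) and its y axis points at about 113.4°, so its yaw is +23.5°. The plate measures 98 x 131 mm, which matches. I'll travel there at height, then twist about +40.6°.

```bash
python3 -m inch '[{"xyz":[-39,-10,0]},{"xyz":[-39,-10,0]},{"xyz":[-39,-10,0]},{"xyz":[-39,-10,0]},{"xyz":[-39,-10,0]},{"xyz":[-39,-10,0]},{"xyz":[-39,-10,0]},{"xyz":[-39,-10,0]},{"xyz":[-39,-10,0]},{"xyz":[-39,-10,0]},{"xyz":[-20,-5,0]},{"xyz":[0,0,0]}]'
python3 -m inch '[{"twist":7},{"twist":7},{"twist":7},{"twist":7},{"twist":7},{"twist":5},{"xyz":[0,0,0]}]'
```

```text
validation failed for argument at $[0]...
validation failed for argument at $[0]...
```

```bash
python3 -m inch '[{"xyz":[-39,-10,0],"twist":0,"claw":88},{"xyz":[-39,-10,0],"twist":0,"claw":88},{"xyz":[-39,-10,0],"twist":0,"claw":88},{"xyz":[-39,-10,0],"twist":0,"claw":88},{"xyz":[-39,-10,0],"twist":0,"claw":88},{"xyz":[-39,-10,0],"twist":0,"claw":88},{"xyz":[-39,-10,0],"twist":0,"claw":88},{"xyz":[-39,-10,0],"twist":0,"claw":88},{"xyz":[-39,-10,0],"twist":0,"claw":88},{"xyz":[-39,-10,0],"twist":0,"claw":88},{"xyz":[-20,-5,0],"twist":0,"claw":88},{"xyz":[0,0,0],"twist":0,"claw":88}]' 20
python3 -m inch '[{"xyz":[0,0,0],"twist":7,"claw":88},{"xyz":[0,0,0],"twist":7,"claw":88},{"xyz":[0,0,0],"twist":7,"claw":88},{"xyz":[0,0,0],"twist":7,"claw":88},{"xyz":[0,0,0],"twist":7,"claw":88},{"xyz":[0,0,0],"twist":5,"claw":88},{"xyz":[0,0,0],"twist":0,"claw":88}]'
```

```text
clock: 1.1
position: [0.5623, 0.1872, 0.241]
tool_rot: [[-0.902, 0.431, -0.008], [0.431, 0.902, -0.003], [0.006, -0.006, -1.0]]
contact_force: [0.0, 0.6, -1.2]
gripper_width: 0.088
clock: 1.68
position: [0.5587, 0.1895, 0.238]
tool_rot: [[-0.394, 0.919, -0.015], [0.919, 0.394, -0.003], [0.003, -0.015, -1.0]]
contact_force: [0.2, 0.5, -0.0]
gripper_width: 0.088
```

```bash
cat >> h.py <<'E'
def wrist(env):
    s=env.get_state(); d=env.get_image("wrist"); T=np.eye(4); T[:3,:3]=s["tool_rot"]; T[:3,3]=s["position"]
    M=np.linalg.inv(T@d["T_tool_cam"]); d["R"],d["t"]=M[:3,:3],M[:3,3]; return s,d
E
python3 - <<'E'
from station import env
from h import *
s,d=wrist(env); np.savez("w1.npz",**d); cv2.imwrite("pics/w1.png",d["pixels"][:,:,::-1])
m=orange(d["pixels"],(0,0,512,384)); print(cv2.boundingRect(m), cv2.countNonZero(m)); print(s["position"],d["T_tool_cam"].round(3))
print("proj",[ (lambda q:(d["camera_matrix"]@q/q[2])[:2].round())(d["R"]@np.array(P)+d["t"]) for P in ([.566,.182,.092],[.566,.182,.042])])
E
```

```text
(57, 13, 409, 336) 1993
[0.55873157 0.18952626 0.23802171] [[-0.    -0.953 -0.302  0.078]
 [ 1.     0.    -0.001 -0.001]
 [ 0.001 -0.302  0.953 -0.139]
 [ 0.     0.     0.     1.   ]]
proj [array([268., 189.]), array([268., 177.])]
```

View pics/w1.png

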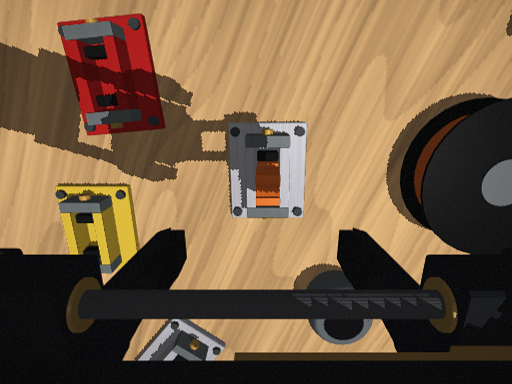

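The wrist view shows the orange block at about (268,183) inside its nest. The plate corners are near (230,123), (306,122), (303,217) and (230,217), nearly aligned with the tool.

Run:
```python
from h import *
d=dict(np.load("w1.npz")); s=[.55873,.18953]
m=orange(d["pixels"],(235,130,300,215)); c=cv2.findContours(m,0,2)[0]; print([cv2.boundingRect(q) for q in c])
for y in range(150,210,5):
  x=np.flatnonzero(m[y]); print(y,(x.min(),x.max()) if len(x) else None,end=" ")
h=cv2.cvtColor(d["pixels"],cv2.COLOR_RGB2HSV); k=cv2.inRange(h,(0,0,40),(179,50,255)); k2=np.zeros_like(k); k2[112:225,222:312]=k[112:225,222:312]
k2=cv2.morphologyEx(k2,cv2.MORPH_OPEN,np.ones((3,3))); n,l,st,_=cv2.connectedComponentsWithStats(k2); i=1+st[1:,4].argmax(); print(st[i])
r=cv2.minAreaRect(np.argwhere(l==i)[:,::-1].astype(np.float32)); print(r)
for P in (cv2.boxPoints(r),np.array([(229,123),(306,122),(303,217),(230,217)])):
  b=np.array([ray(d,q,.012)[:2] for q in P]); print(b.mean(0),[(np.linalg.norm(b[j]-b[j-1]).round(4),np.degrees(np.arctan2(*(b[j]-b[j-1])[::-1])).round(1)) for j in range(4)])
for z in (.092,.07): print(z,ray(d,(256,200),z),ray(d,(280,200),z))
```

```text
[(256, 161, 24, 45), (264, 130, 9, 5)]
150 None 155 None 160 None 165 (np.int64(257), np.int64(278)) 170 (np.int64(256), np.int64(278)) 175 (np.int64(256), np.int64(279)) 180 (np.int64(256), np.int64(279)) 185 (np.int64(256), np.int64(279)) 190 (np.int64(256), np.int64(278)) 195 (np.int64(256), np.int64(279)) 200 (np.int64(256), np.int64(279)) 205 (np.int64(256), np.int64(278)) [ 228  122   79   96 5663]
((267.0, 169.5), (95.0, 78.0), 90.0)
[0.56550209 0.18077346] [(np.float64(0.1295), np.float64(111.1)), (np.float64(0.0982), np.float64(23.2)), (np.float64(0.129), np.float64(-64.1)), (np.float64(0.1089), np.float64(-156.4))]
[0.56559118 0.18047503] [(np.float64(0.1282), np.float64(111.8)), (np.float64(0.097), np.float64(24.0)), (np.float64(0.1289), np.float64(-66.0)), (np.float64(0.1019), np.float64(-156.4))]
0.092 [0.55915638 0.16550296 0.092     ] [0.58268849 0.1757329  0.092     ]
0.07 [0.56145719 0.15811799 0.07      ] [0.58680669 0.16913799 0.07      ]
```

```bash
python3 -m inch '[{"xyz":[-6,3,0],"twist":0,"claw":70},{"xyz":[-5,2,15],"twist":0,"claw":70},{"xyz":[0,0,25],"twist":0,"claw":70},{"xyz":[0,0,25],"twist":0,"claw":70},{"xyz":[0,0,20],"twist":0,"claw":70},{"xyz":[0,0,15],"twist":0,"claw":70},{"xyz":[0,0,0],"twist":0,"claw":70},{"xyz":[0,0,0],"twist":0,"claw":70}]'
```

```text
clock: 2.4
position: [0.5674, 0.1812, 0.135]
tool_rot: [[-0.419, 0.908, -0.013], [0.908, 0.419, -0.003], [0.003, -0.013, -1.0]]
contact_force: [-0.4, 0.1, 1.2]
gripper_width: 0.07
```

```bash
python3 -m inch '[{"xyz":[-1,-1,20],"twist":1,"claw":70},{"xyz":[0,0,20],"twist":0,"claw":70},{"xyz":[0,0,18],"twist":0,"claw":70},{"xyz":[0,0,10],"twist":0,"claw":70},{"xyz":[0,0,0],"twist":0,"claw":70}]'
python3 - <<'E'
from station import env
from h import *
s,d=wrist(env); cv2.imwrite("pics/w2.png",d["pixels"][:,:,::-1])
m=orange(d["pixels"],(150,60,370,300)); print(cv2.boundingRect(m),s["position"],s["tool_rot"].round(3))
E
```

```text
clock: 2.82
position: [0.5699, 0.1799, 0.071]
tool_rot: [[-0.409, 0.913, -0.002], [0.913, 0.409, -0.002], [-0.0, -0.003, -1.0]]
contact_force: [0.1, 0.2, 0.3]
gripper_width: 0.07
(229, 131, 56, 159) [0.56985611 0.17992479 0.07101419] [[-0.409  0.913 -0.002]
 [ 0.913  0.409 -0.002]
 [-0.    -0.003 -1.   ]]
```

View pics/w2.png

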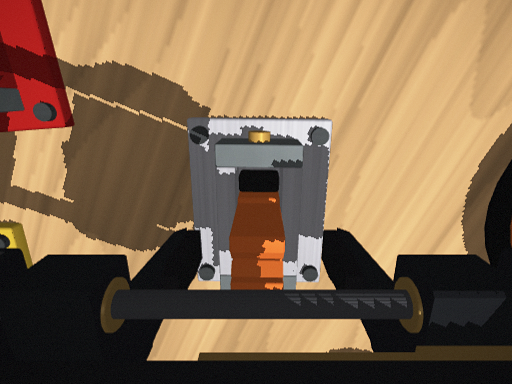

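The fingers straddle the block. It's centred at column ~257, so the jaws are within about 1 mm. The plate's far edge is at row 120 and its upper corners are at (190,120) and (332,120). I'll check the offset along the nest.

Run:
```python
from station import env
from h import *
s=env.get_state(); d=env.get_image("wrist"); R=s["tool_rot"];p=s["position"]
T=np.eye(4);T[:3,:3]=R;T[:3,3]=p;M=np.linalg.inv(T@d["T_tool_cam"]);d["R"],d["t"]=M[:3,:3],M[:3,3]
print(p,R[2])
f=lambda uv,z:((R.T@(ray(d,uv,z)-p))*1e3).round(1)
print("plate far edge (expect x=+65)",f((190,120),.012),f((332,120),.012))
print("near holes/far holes",f((199,135),.012),f((319,135),.012),f((206,272),.012),f((310,272),.012))
print("housing top far/near edge (52/38)",f((260,142),.042),f((260,167),.042))
print("block sides z.092",[f(q,.092) for q in ((231,250),(284,250))])
```

```text
[0.57029423 0.1800021  0.07205542] [-8.95355264e-04 -1.49179344e-03 -9.99998486e-01]
plate far edge (expect x=+65) [ 65.7 -49.9  60.1] [65.7 47.3 59.9]
near holes/far holes [ 55.6 -44.4  60.1] [55.6 39.  59.9] [-54.5 -46.1  60.2] [-54.4  38.5  60. ]
housing top far/near edge (52/38) [54.8 -1.8 30. ] [39.6 -1.9 30. ]
block sides z.092 [array([ 10.9, -15.4, -19.9]), array([ 10.9,   9.7, -20. ])]
```

The nest centre is at tool x +0.6, y −2 mm. I'll correct that, descend 15 mm and close.

```bash
python3 -m inch '[{"xyz":[1,-2,8],"twist":0,"claw":70},{"xyz":[0,0,7],"twist":0,"claw":70},{"xyz":[0,0,0],"twist":0,"claw":70}]'
```

```text
clock: 3.17
position: [0.5699, 0.1804, 0.06]
tool_rot: [[-0.409, 0.912, 0.006], [0.913, 0.409, -0.001], [-0.003, 0.005, -1.0]]
contact_force: [-0.4, -0.5, -0.3]
gripper_width: 0.07
```

```bash
python3 -m inch '[{"xyz":[0,-1,3],"twist":0,"claw":40},{"xyz":[0,0,0],"twist":0,"claw":15},{"xyz":[0,0,0],"twist":0,"claw":15},{"xyz":[0,0,0],"twist":0,"claw":15},{"xyz":[0,0,0],"twist":0,"claw":15},{"xyz":[0,0,0],"twist":0,"claw":15},{"xyz":[0,0,0],"twist":0,"claw":15}]' 45
```

```text
clock: 3.75
position: [0.5683, 0.1796, 0.0577]
tool_rot: [[-0.41, 0.912, 0.004], [0.912, 0.41, -0.002], [-0.003, 0.003, -1.0]]
contact_force: [-12.3, -6.1, 11.3]
gripper_width: 0.0255
```

Gripped at 25.5 mm. Now I rock left, which is +x of the tool, with a slight lift.

```bash
python3 -m inch '[{"xyz":[2,-1,-1],"twist":0,"claw":15},{"xyz":[3,0,-1],"twist":0,"claw":15},{"xyz":[3,0,-1],"twist":0,"claw":15}]'
```

```text
clock: 4.0
position: [0.5663, 0.183, 0.0584]
tool_rot: [[-0.409, 0.913, 0.009], [0.913, 0.409, -0.007], [-0.01, 0.005, -1.0]]
contact_force: [8.7, -18.2, -8.5]
gripper_width: 0.0255
```

```bash
python3 -m inch '[{"xyz":[4,0,-2],"twist":0,"claw":15},{"xyz":[4,0,-2],"twist":0,"claw":15},{"xyz":[4,0,-2],"twist":0,"claw":15}]'
python3 - <<'E'
from station import env
from h import *
s,d=wrist(env); cv2.imwrite("pics/w3.png",d["pixels"][:,:,::-1])
print(s["position"],s["tool_rot"].round(3),s["contact_force"])
E
```

```text
clock: 4.25
position: [0.5648, 0.1856, 0.06]
tool_rot: [[-0.408, 0.913, 0.015], [0.913, 0.408, -0.022], [-0.026, 0.005, -1.0]]
contact_force: [12.4, -17.0, -18.8]
gripper_width: 0.0256
[0.56479674 0.1855636  0.05995617] [[-0.408  0.913  0.015]
 [ 0.913  0.408 -0.022]
 [-0.026  0.005 -1.   ]] [ 12.38744698 -17.03531877 -18.78492753]
```

View pics/w3.png

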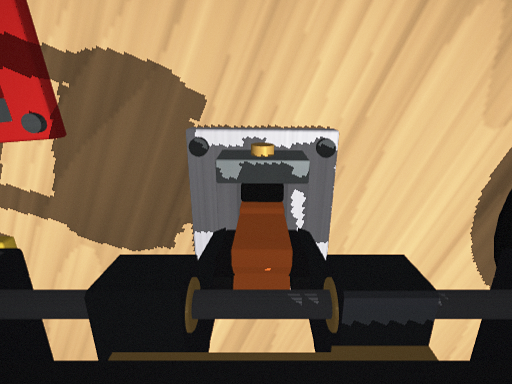

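The jaws hold the block and the tool has moved about 6.9 mm left. To measure the real tilt, I'll find the block's edges in the picture.

Run:
```python
import cv2
a=cv2.imread("pics/w3.png"); c=a[180:300,220:305]
print([(r,a[r,245].tolist(),a[r,275].tolist()) for r in range(196,292,4)])
c=cv2.convertScaleAbs(cv2.resize(c,None,fx=5,fy=5,interpolation=cv2.INTER_CUBIC),alpha=1.8,beta=10); cv2.imwrite("pics/w3c.png",c)
```

```text
[(196, [9, 11, 10], [16, 14, 12]), (200, [12, 8, 7], [14, 15, 13]), (204, [23, 54, 113], [21, 53, 113]), (208, [24, 60, 124], [25, 58, 124]), (212, [26, 61, 129], [26, 61, 128]), (216, [20, 51, 111], [22, 53, 113]), (220, [20, 51, 111], [23, 54, 111]), (224, [21, 53, 110], [24, 55, 114]), (228, [21, 51, 111], [22, 53, 111]), (232, [22, 55, 112], [25, 55, 114]), (236, [21, 53, 112], [24, 54, 114]), (240, [23, 54, 112], [20, 50, 110]), (244, [20, 52, 112], [19, 53, 111]), (248, [23, 55, 116], [24, 55, 113]), (252, [21, 56, 125], [28, 63, 128]), (256, [26, 60, 126], [22, 58, 125]), (260, [22, 57, 124], [24, 60, 126]), (264, [24, 58, 126], [25, 60, 125]), (268, [21, 55, 117], [22, 55, 118]), (272, [22, 54, 117], [20, 54, 117]), (276, [25, 60, 127], [26, 60, 124]), (280, [26, 60, 125], [27, 60, 127]), (284, [25, 61, 125], [24, 58, 124]), (288, [24, 59, 128], [24, 60, 130])]
```

View pics/w3c.png

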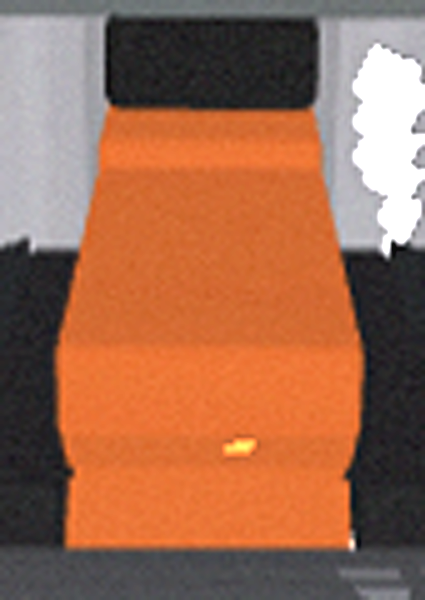

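Crop rows map to full-image rows as follows: ledge/body corner at ~214, top edge at ~249. Using the grip point as an anchor, I'll solve for the tilt.

```bash
cat >> h.py <<'E'
def tilt(d,R,p,nd,rows,h0=56.7):
    "block tilt (deg, + = left) from rows of body/ledge corner (17,34) and top edge (17,80); pivot at the grip point"
    from scipy.optimize import least_squares
    up=np.array([0,0,1.]); g=p-R[:,2]*.011
    def f(v):
        th,x0=v; ax=nd*np.cos(th)-0*up+up*-np.sin(th); az=up*np.cos(th)+nd*np.sin(th); r=[]
        for (y,h),row in zip(((17,34),(17,80)),rows):
            q=d["R"]@(g+ax*(y-x0)*1e-3+az*(h-h0)*1e-3)+d["t"]; q=d["camera_matrix"]@q; r.append(q[1]/q[2]-row)
        return r
    s=least_squares(f,[0,0]); return np.degrees(s.x[0]),s.x[1],s.fun
E
python3 - <<'E'
from station import env
from h import *
s,d=wrist(env); nd=np.array([-.409,.913,0]); R,p=s["tool_rot"],s["position"]
print(p,s["contact_force"])
for rows in ((214,249),(213,249),(214,250)): print(tilt(d,R,p,nd,rows))
E
```

```text
[0.5647186  0.18572856 0.06000827] [ 11.51800443 -16.05066267 -16.8353139 ]
(np.float64(5.224556581773886), np.float64(-0.2845224474711829), array([ 7.52038432e-11, -1.69393388e-11]))
(np.float64(4.5066399755619155), np.float64(-0.6827317521852961), array([-9.60937996e-11, -1.60014224e-10]))
(np.float64(4.684928763243297), np.float64(-0.12597779089822536), array([-1.81330506e-11,  8.83346729e-11]))
```

The tilt is about 5° left. I'll nudge it a little further, then rock right with some lift.

```bash
python3 -m inch '[{"xyz":[5,0,-1],"twist":0,"claw":15},{"xyz":[3,0,0],"twist":0,"claw":15},{"xyz":[-3,0,-2],"twist":0,"claw":15},{"xyz":[-4,0,-2],"twist":0,"claw":15},{"xyz":[-4,0,-2],"twist":0,"claw":15},{"xyz":[-4,0,-2],"twist":0,"claw":15}]'
```

```text
clock: 4.85
position: [0.5687, 0.1759, 0.0627]
tool_rot: [[-0.404, 0.915, 0.014], [0.914, 0.404, -0.024], [-0.027, 0.004, -1.0]]
contact_force: [0.9, 19.5, -11.2]
gripper_width: 0.0254
```

```bash
python3 -m inch '[{"xyz":[-4,0,-2],"twist":0,"claw":15},{"xyz":[-4,0,-2],"twist":0,"claw":15}]'
```

```text
clock: 5.02
position: [0.5691, 0.1749, 0.0633]
tool_rot: [[-0.403, 0.915, 0.008], [0.915, 0.403, -0.012], [-0.014, 0.003, -1.0]]
contact_force: [1.2, 21.7, -14.6]
gripper_width: 0.026
```

```bash
python3 -m inch '[{"xyz":[-6,0,-2],"twist":0,"claw":15},{"xyz":[-6,0,-1],"twist":0,"claw":15},{"xyz":[-6,0,-1],"twist":0,"claw":15}]'
python3 - <<'E'
from station import env
from h import *
s,d=wrist(env); nd=np.array([-.409,.913,0]); R,p=s["tool_rot"],s["position"]
print(p,s["contact_force"],R.round(3)[2])
a=d["pixels"]; g=a[:,238:285,0].astype(float).mean(1); print(g[190:292].round().astype(int).tolist()); np.savez("w4.npz",**d,Rt=R,p=p)
c=a[170:300,220:305,::-1];cv2.imwrite("pics/w4c.png",cv2.convertScaleAbs(cv2.resize(c,None,fx=4,fy=4,interpolation=cv2.INTER_CUBIC),alpha=1.8,beta=10))
E
```

```text
clock: 5.27
position: [0.5714, 0.1702, 0.0645]
tool_rot: [[-0.403, 0.915, -0.001], [0.915, 0.403, 0.009], [0.009, 0.002, -1.0]]
contact_force: [-6.1, 22.1, -0.1]
gripper_width: 0.0256
[0.57140934 0.17020462 0.06453411] [-6.11892457 22.1276132  -0.10759055] [ 0.009  0.002 -1.   ]
[109, 110, 110, 110, 111, 112, 112, 112, 112, 113, 112, 116, 122, 123, 122, 122, 122, 118, 113, 112, 112, 113, 113, 113, 113, 113, 113, 112, 113, 113, 113, 113, 113, 113, 113, 113, 113, 113, 113, 113, 113, 113, 114, 114, 114, 114, 114, 114, 114, 114, 113, 113, 113, 112, 112, 112, 113, 113, 113, 114, 114, 114, 114, 114, 114, 114, 113, 118, 132, 139, 138, 136, 130, 124, 122, 122, 122, 122, 122, 122, 122, 122, 122, 123, 115, 120, 123, 122, 128, 131, 131, 131, 131, 131, 131, 131, 131, 132, 135, 91, 39, 33]
```

View pics/w4c.png

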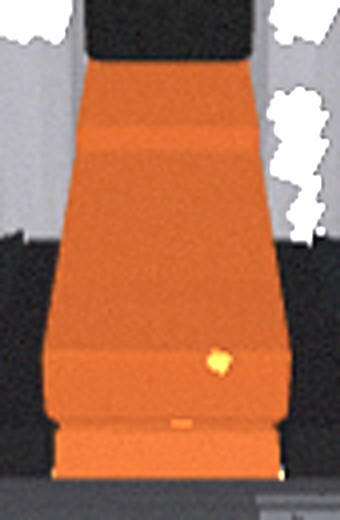

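The ledge/body corner is at row ~207.5 and the top edge at ~257.

Run:
```python
from h import *
d=dict(np.load("w4.npz")); nd=np.array([-.409,.913,0])
for r in ((207.5,257),(207.5,256)): print(tilt(d,d["Rt"],d["p"],nd,r))
```

```text
(np.float64(-5.83559458480556), np.float64(-1.8900395029582118), array([-5.68434189e-14, -1.70530257e-13]))
(np.float64(-5.272595167189069), np.float64(-2.022155744265352), array([5.11590770e-13, 6.82121026e-13]))
```

The tilt is about −5.5° (right). Left again.

```bash
python3 -m inch '[{"xyz":[-6,0,0],"twist":0,"claw":15},{"xyz":[4,0,-2],"twist":0,"claw":15},{"xyz":[4,0,-2],"twist":0,"claw":15},{"xyz":[4,0,-2],"twist":0,"claw":15},{"xyz":[5,0,-2],"twist":0,"claw":15},{"xyz":[5,0,-2],"twist":0,"claw":15},{"xyz":[6,0,-2],"twist":0,"claw":15},{"xyz":[6,0,-1],"twist":0,"claw":15}]'
```

```text
clock: 5.98
position: [0.5627, 0.1904, 0.0729]
tool_rot: [[-0.404, 0.915, 0.004], [0.915, 0.404, -0.003], [-0.005, 0.002, -1.0]]
contact_force: [7.2, -16.8, -2.9]
gripper_width: 0.0256
```

Run:
```python
from station import env
from h import *
s,d=wrist(env); R,p=s["tool_rot"],s["position"]
print(p,s["contact_force"],R.round(3)[2])
a=d["pixels"]; g=a[:,242:280,0].astype(float).mean(1); print(list(zip(range(180,292,2),g[180:292:2].round().astype(int).tolist()))); np.savez("w5.npz",**d,Rt=R,p=p)
cv2.imwrite("pics/w5.png",a[:,:,::-1])
nd=np.array([-.409,.913,0])
for r in ((214,249),(216,248)): print(tilt(d,R,p,nd,r))
```

```text
[0.56268319 0.19037849 0.07288191] [  7.20291492 -16.82907525  -2.88885352] [-0.005  0.002 -1.   ]
[(180, 55), (182, 55), (184, 56), (186, 23), (188, 14), (190, 15), (192, 15), (194, 14), (196, 14), (198, 15), (200, 15), (202, 14), (204, 91), (206, 108), (208, 108), (210, 109), (212, 124), (214, 129), (216, 119), (218, 108), (220, 108), (222, 108), (224, 108), (226, 108), (228, 108), (230, 108), (232, 107), (234, 108), (236, 108), (238, 108), (240, 110), (242, 124), (244, 128), (246, 127), (248, 126), (250, 126), (252, 125), (254, 126), (256, 124), (258, 124), (260, 119), (262, 116), (264, 132), (266, 122), (268, 116), (270, 126), (272, 122), (274, 121), (276, 121), (278, 121), (280, 121), (282, 121), (284, 120), (286, 121), (288, 124), (290, 37)]
(np.float64(3.989963404985475), np.float64(-0.28586880579277896), array([-1.53477231e-12, -2.44995135e-11]))
(np.float64(5.967209772196819), np.float64(0.3316725674083851), array([ 4.91695573e-11, -1.49782409e-11]))
```

View pics/w5.png

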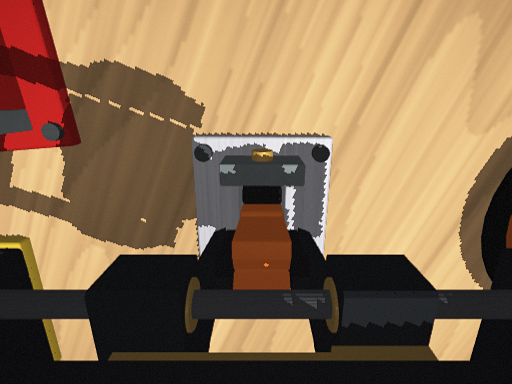

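The ledge corner is now at row ~217 and the top edge at ~241, a left tilt of well over 5°. All three rocks are done. I'll bring it back to upright over the nest centre first, then lift.

```bash
python3 -m inch '[{"xyz":[-4,0,0],"twist":0,"claw":15},{"xyz":[-4,0,0],"twist":0,"claw":15},{"xyz":[-4,0,-1],"twist":0,"claw":15},{"xyz":[-3,0,-1],"twist":0,"claw":15},{"xyz":[0,0,0],"twist":0,"claw":15}]'
python3 - <<'E'
from station import env
from h import *
w=dict(np.load("w5.npz")); nd=np.array([-.409,.913,0]); print(tilt(w,w["Rt"],w["p"],nd,(216.7,240.7)))
s,d=wrist(env); R,p=s["tool_rot"],s["position"]
print(p,s["contact_force"],R.round(3)[2], "disp",(p-[.5683,.1796,.0577])@nd)
a=d["pixels"]; g=a[:,242:280,0].astype(float).mean(1); print(list(zip(range(190,292,2),g[190:292:2].round().astype(int).tolist())))
E
```

```text
clock: 6.45
position: [0.5658, 0.1832, 0.0747]
tool_rot: [[-0.402, 0.916, -0.002], [0.915, 0.402, 0.01], [0.01, 0.002, -1.0]]
contact_force: [-1.8, 6.1, 1.8]
gripper_width: 0.0251
(np.float64(10.351244816102104), np.float64(-0.6361955350691262), array([-5.68434189e-14, -2.84217094e-14]))
[0.56575965 0.18317779 0.07465418] [-1.76395834  6.06886569  1.80674075] [ 0.01   0.002 -1.   ] disp 0.004305526797826334
[(190, 16), (192, 15), (194, 15), (196, 16), (198, 12), (200, 102), (202, 107), (204, 108), (206, 108), (208, 108), (210, 123), (212, 126), (214, 117), (216, 107), (218, 107), (220, 107), (222, 107), (224, 108), (226, 108), (228, 109), (230, 108), (232, 108), (234, 107), (236, 107), (238, 107), (240, 108), (242, 108), (244, 118), (246, 124), (248, 124), (250, 124), (252, 123), (254, 123), (256, 123), (258, 123), (260, 122), (262, 118), (264, 128), (266, 114), (268, 114), (270, 119), (272, 121), (274, 120), (276, 119), (278, 120), (280, 119), (282, 119), (284, 119), (286, 120), (288, 123), (290, 38)]
```

```bash
python3 -m inch '[{"xyz":[-4,0,0],"twist":0,"claw":15},{"xyz":[-4,0,-1],"twist":0,"claw":15},{"xyz":[-4,0,-1],"twist":0,"claw":15},{"xyz":[-4,0,-1],"twist":0,"claw":15}]'
cat > chk.py <<'E'
from station import env
from h import *
nd=np.array([-.409,.913,0])
s,d=wrist(env); R,p=s["tool_rot"],s["position"]
g=d["pixels"][:,242:280,0].astype(float).mean(1); e=np.diff(cv2.GaussianBlur(g[:,None],(1,5),0)[:,0])
lo=200+e[200:228].argmin()+.5; hi=228+e[228:268].argmax()+.5
print(p,s["contact_force"],R.round(3)[2],"disp",(p-[.5683,.1796,.0577])@nd,lo,hi,tilt(d,R,p,nd,(lo,hi))[:2])
E
python3 chk.py
```

```text
clock: 6.83
position: [0.5678, 0.1783, 0.0762]
tool_rot: [[-0.402, 0.915, -0.011], [0.915, 0.403, 0.027], [0.029, 0.001, -1.0]]
contact_force: [-2.1, 14.5, -4.5]
gripper_width: 0.0256
[0.56776952 0.17830833 0.07623611] [-2.05754446 14.4680668  -4.53375641] [ 0.029  0.001 -1.   ] disp -0.0009623291190417422 212.5 246.5 (np.float64(2.308025660147064), np.float64(-1.2820830294689654))
```

```bash
python3 -m inch '[{"xyz":[-4,0,-1],"twist":0,"claw":15},{"xyz":[-3,0,-2],"twist":0,"claw":15},{"xyz":[0,0,-4],"twist":0,"claw":15},{"xyz":[0,0,-5],"twist":0,"claw":15},{"xyz":[0,0,-5],"twist":0,"claw":15},{"xyz":[0,0,-5],"twist":0,"claw":15},{"xyz":[0,0,-5],"twist":0,"claw":15},{"xyz":[0,0,-4],"twist":0,"claw":15},{"xyz":[0,0,0],"twist":0,"claw":15}]'; python3 chk.py
```

```text
clock: 7.63
position: [0.5673, 0.1776, 0.1044]
tool_rot: [[-0.402, 0.915, -0.02], [0.915, 0.402, 0.041], [0.046, -0.002, -0.999]]
contact_force: [0.4, -0.9, -0.3]
gripper_width: 0.0254
[0.56729136 0.17761884 0.1043919 ] [ 0.42873311 -0.86442424 -0.27455913] [ 0.046 -0.002 -0.999] disp -0.0013962681121311923 210.5 247.5 (np.float64(-0.5984675995902605), np.float64(-1.9399621328353773))
```

It's free: the contact force is about zero and the tilt about −0.6°. I'll raise it 4 mm and check in the scene view.

```bash
python3 -m inch '[{"xyz":[0,0,-4],"twist":0,"claw":15},{"xyz":[0,0,-1],"twist":0,"claw":15},{"xyz":[0,0,0],"twist":0,"claw":15},{"xyz":[0,0,0],"twist":0,"claw":15}]'; python3 chk.py
python3 - <<'E'
from station import env
from h import *
d=env.get_image("scene"); c=d["pixels"][160:290,170:400,::-1]; cv2.imwrite("pics/s2.png",cv2.resize(c,None,fx=3.4,fy=3.4,interpolation=cv2.INTER_CUBIC))
s=env.get_state(); nd=np.array([-.409,.913,0]); b=np.array([.5683,.1796,0.])
for z in (.042,.062): q=d["camera_matrix"]@(d["R"]@(b+[0,0,z])+d["t"]); print(z,q[:2]/q[2])
E
```

```text
clock: 8.02
position: [0.5672, 0.1772, 0.1097]
tool_rot: [[-0.402, 0.916, -0.02], [0.915, 0.402, 0.041], [0.046, -0.002, -0.999]]
contact_force: [0.6, -0.4, -1.6]
gripper_width: 0.0257
[0.56717736 0.17717695 0.10965899] [ 0.59365274 -0.38031199 -1.5633582 ] [ 0.046 -0.002 -0.999] disp -0.0017530799110010808 210.5 247.5 (np.float64(-0.6017797089477657), np.float64(-1.9398741102909238))
0.042 [322.68051246 214.56631549]
0.062 [323.72599313 210.07389619]
```

View pics/s2.png

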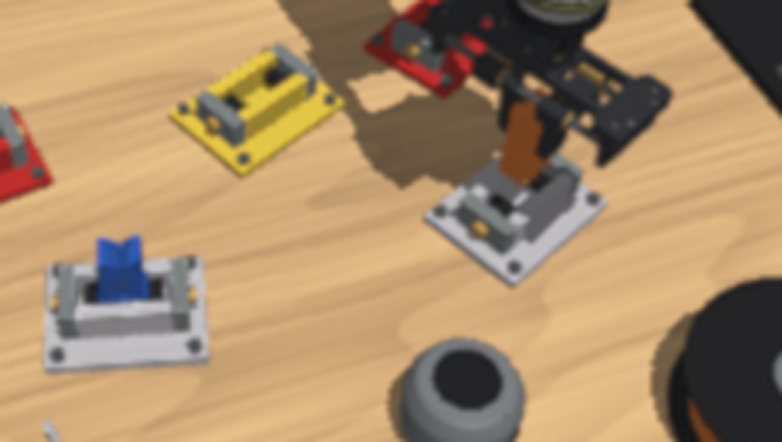

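The scene view shows the block held upright above its nest, underside at about pixel (323,213), with the empty pocket below. The blue block is seated and undisturbed. Handing in.

```bash
python3 -c "
from station import env
env.sign_off(); s=env.get_state(); print(s['clock'],s['position'],s['gripper_width'])"
```

```text
the job is handed in; nothing more can be done
the job is handed in; nothing more can be done
```

I gripped the orange block at about 45 N, rocked it left, right and left again while raising it, then brought it upright, lifted it free and handed the job in at about 8 s. No verdict was given.

**Rocks:** the wrist images showed tilts of about 5° left, 5.5° right and 10° left. At the third rock the underside was about 27 mm above the table, below the 38 mm limit. I am inferring that height from how far the tool had risen.

**Last checks before hand-in:**
- **Upright:** the block's tilt was about −0.6°, though the tool itself leaned about 2.6°.
- **Height:** the underside was about 20 mm above the rim. This assumes the block did not slip in the grip.
- **Position:** the tool was within about 3 mm of the nest centre.
- **Contact:** the force on the tool was about the block's own weight, so nothing pointed to contact with the nest. The finger opening was 25.7 mm, so the block was still held.
- **Surroundings:** in the last scene view the blue block was seated and the grey housing was standing. The screwdriver, carton and marker were not in that close-up, but the arm did not go near them after reaching the nest.

**Disagreement:** the first wrist estimate of the nest centre was about 4 mm off the close-up one. I used the close-up.

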